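# Shoot the brass-gripped door bolt home

## Task

Two finished door bolts are laid out on the locksmith's bench for checking. Slide the bolt with the brass grip all the way home into its keeper, until it stops, and let go of it. Leave the bolt with the black grip as it is.

Things in the scene. Friction and masses are not known exactly. Their poses are not given: they have to be found in the camera images.
- brass_knob (a point): Centre of the top face of the brass (golden) grip of a door bolt: an upright cylinder 24 mm in diameter, 53 mm tall above its bolt bar, top 95 mm above the bench. +x: the level direction in which it slides home, towards the separate small keeper plate; z up. The bolt lies on a fixed wooden board, 340 x 120 mm; all else on the board (guide collars, bar, keeper) is below 50 mm.
- brass_bolt (a joint): Travel of the bolt with the brass grip, in m: 0 is fully drawn back, 0.08 is fully home at its end stop. It begins 0 to 30 mm along. It slides with about 3 N of friction, stays where it is left and has no spring.
- black_knob (a point): Centre of the top face of the black iron grip of a door bolt: an upright cylinder 24 mm in diameter, 53 mm tall above its bolt bar, top 95 mm above the bench. +x: the level direction in which it slides home, towards the separate small keeper plate; z up. A like bolt on a like fixed board, to be left alone.
- black_bolt (a joint): Travel of the bolt with the black grip, in m, same meaning, travel and friction; it begins 0 to 30 mm along.

How it is judged:
At the end, for the whole second after the job is handed in: The brass-gripped bolt is home, within 10 mm of its end stop, and at rest; the black-gripped bolt is within 10 mm of where it began (value of joint brass_bolt above 0.07 m and velocity of joint brass_bolt between -0.01 and 0.01 m/s and distance of black_knob from where it was at the start of the episode below 0.01 m); the robot touches nothing.
It fails at once if the black-gripped bolt is moved by more than 10 mm (distance of black_knob from where it was at the start of the episode above 0.01 m).
It also fails if it takes over 26 s, if anything falls off the work surface, if the arm or the gripper's body presses on something with over 40 N, if the wrist force passes 120 N, or if a joint passes its speed limit or range.

## Robot

A 6-joint arm with a two-finger parallel gripper is mounted at the origin on the work surface. World frame = base frame: x ahead of the robot, y to its left, z up, the work surface at z = 0. Lengths are in m, angles in rad, forces in N, time in s.
With the tool pointing down it reaches from about 0.35 to 0.975 m from the base axis. Payload 4.9 kg.
Tool frame: the origin (TCP) lies at the very end of the fingers, on their centre line; the grasp point (between the pads) lies 19 mm behind it; z points along the fingers, y is the direction in which the jaws open and shut (so a half turn about z gives the same grasp; the last joint's range is limited). The gripper opens to 85 mm and grips with 20 to 120 N. Pads are 22 mm wide; open, the fingers measure 114 mm over their backs; the gripper's body (76 mm by 85 mm) begins 54 mm behind the grasp point. The pads swing forward as they close: fully open they stand 13 mm farther back than shut.
Start: joints at [1.218, 0.053, 1.613, -0, 1.476, -0.119], TCP at [0.145, 0.608, 0.231] pointing down, gripper open.
Joint ranges: [-3.01, 3.01], [-1.01, 2.22], [0.06, 2.58], [-1.02, 4.17], [0.09, 2.62], [-3.14, 3.14]. Speed limits (rad/s): [2.57, 2.57, 3.14, 3.14, 3.14, 3.14].

## Interface

Orientations are given as a unit quaternion [w, x, y, z].
In Python, from plant import state, eyes, job_done gives the robot as it stands.
- The arm moves only by the tool apply_moves, never from a script. Its argument "commands" is a list of rows, each an object with "linear": the shift along the tool's x, y, z in m, a list of three; "delta_rot": the turn, a rotation vector about the tool's x, y, z in degrees, a list of three; "fingers": the closure in counts, from 0 (fully open) to 255 (shut). In form: [{"linear": [x, y, z], "delta_rot": [wx, wy, wz], "fingers": fingers}, ...]. A call has exactly 8 rows; each row is the pose to reach, as a shift and turn from the pose commanded when the call began, along the tool's axes at that moment; what a row does not reach only later rows make up. A row lasts 1/10 s, in which the tool goes at most 50 mm and 8.59 degrees, less where a joint would pass 70% of its speed; a pose out of reach is approached as far as the arm can. A call with a gripper value outside its range is refused whole. The fingers move at their own pace and stop on an object; the grip force is fixed at half the most. Time passes only in rows, so rows that repeat a pose let the fingers close, or fill a call up. It gives the time, the measured TCP pose, the force and the opening at its end, in the units of the state.
- state(): the state, without advancing time (a new reading comes with each control period).
- eyes.grab_frame(name): name is "scene" or "top"; returns the picture (420x560x3 uint8, red, green, blue); there is no depth.
- eyes.camera_params(name): a dict with "fx", "fy", "cx", "cy" (pixels), "k1" (the pictures are not rectified: a ray, as slopes to the right and down, at radius r is drawn at 1 + k1 r^2 times it, then the intrinsics apply), "position" and "rotation" of the camera in the world. Camera axes: x right, y down, z forward; pixel columns grow to the right and rows downward; lengths in m; the calibration is good to about 2 mm. A picture is of the moment at which its call begins. camera_params takes no time and is no camera call.
- job_done(): hands the job in, once; it reports no verdict.
The state is a dict: "time": time; "joint_pos": joint angles; "joint_vel": joint speeds; "joint_efforts": joint torques, N m; "tool_pos": TCP position; "tool_rot": TCP orientation; "contact_force": force on the tool from outside, world axes, zero at the start; "ft_torque": the same for the moment, N m; "gripper_width": opening from 0.0 (shut) to 1.0 (fully open).
Only numpy, scipy, OpenCV 4.12 (cv2) and the standard library are available. Lean on these libraries where they do the work, as an engineer would, in place of code of your own. Each camera call takes 0.05 s, during which the arm holds its last target.

## Working session

There is one attempt and no reset: what is moved stays moved. The work goes in short steps, Python scripts to look and compute and a tool call to move; the robot and the scene stay as the last step left them, time stands still between calls to the robot, and variables do not carry over. Pictures are saved under pics/ and viewed, and the job is handed in when it is done.

Besides the shell and the picture viewer there is one more tool, called as name(argument=value, ...) on one line, values as JSON. apply_moves: Moves the arm, as the interface text tells. Its arguments: {"type":"object","properties":{"commands":{"type":"array","items":{"type":"object","properties":{"linear":{"type":"array","items":{"type":"number"}},"delta_rot":{"type":"array","items":{"type":"number"}},"fingers":{"type":"number"}}}}},"required":["commands"]}

```bash
mkdir -p pics
python3 - <<'E'
from plant import state, eyes
import cv2
s=state();print(s['time'],s['tool_pos'],s['tool_rot'],s['gripper_width'],s['contact_force'])
for n in("scene","top"):
    print(n,eyes.camera_params(n)); cv2.imwrite(f"pics/{n}0.png",eyes.grab_frame(n)[:,:,::-1])
E
```

```text
0.0 [0.14455248 0.60742303 0.23006663] [-2.37026146e-04  1.16601214e-01  9.93178297e-01 -9.85642121e-04] 1.0033617357741567 [ 0.15254281 -0.04396553 -0.48061259]
scene {'fx': 453.3071870386252, 'fy': 453.3071870386252, 'cx': 283.98676079224094, 'cy': 212.6526672538809, 'k1': -0.14301581560169643, 'position': array([ 1.06512225, -0.29793309,  0.52982196]), 'rotation': array([-0.3997821 ,  0.75102581,  0.46718806, -0.24056148])}
top {'fx': 487.2464911438946, 'fy': 487.2464911438946, 'cx': 279.03383568506194, 'cy': 205.580005938018, 'k1': -0.1021291177263278, 'position': array([ 0.37103725, -0.00725135,  0.85499808]), 'rotation': array([ 0.06757842, -0.67926072,  0.72681936, -0.0759714 ])}
```

View pics/scene0.png

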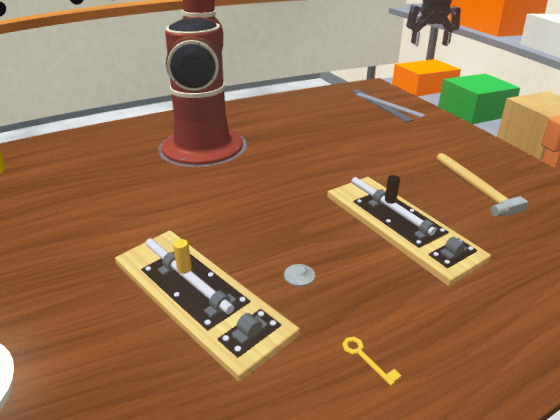

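View pics/top0.png

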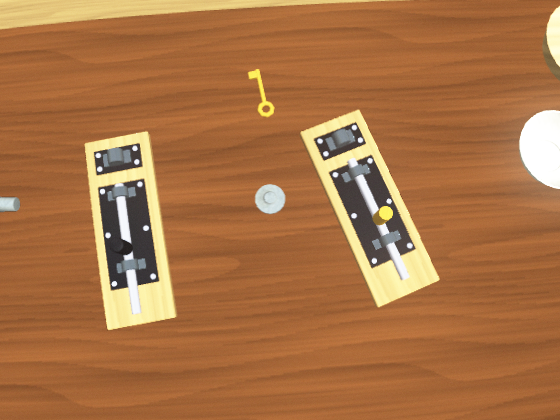

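Both views agree: brass grip on the right in the top view (about 386,213) with its keeper at (341,140), black grip on the left (about 120,246).

```bash
cat > h.py <<'E'
import numpy as np, cv2
from scipy.spatial.transform import Rotation as R
from plant import eyes
def ray(n,px):
    p=eyes.camera_params(n);K=np.array([[p['fx'],0,p['cx']],[0,p['fy'],p['cy']],[0,0,1]])
    u=cv2.undistortPoints(np.array([[px]],float),K,np.array([p['k1'],0,0,0,0]))[0,0]
    q=p['rotation'];return p['position'],R.from_quat([*q[1:],q[0]]).apply([u[0],u[1],1])
def plane(n,px,z):
    o,d=ray(n,px);return o+d*(z-o[2])/d[2]
def tri(a,b):
    (o,d),(p,e)=a,b;t=np.linalg.lstsq(np.c_[d,-e],p-o,rcond=None)[0]
    x,y=o+t[0]*d,p+t[1]*e;return (x+y)/2,np.linalg.norm(x-y)
def knob(img,n,box):
    h=cv2.cvtColor(img,cv2.COLOR_BGR2HSV);m=cv2.inRange(h,(22,170,90),(32,255,255))
    k=np.zeros_like(m);x0,y0,x1,y1=box;k[y0:y1,x0:x1]=m[y0:y1,x0:x1];return k,h
E
python3 - <<'E'
from h import *
t=cv2.imread('pics/top0.png');s=cv2.imread('pics/scene0.png')
k,h=knob(t,'top',(365,195,405,235));
top=cv2.inRange(h,(22,170,215),(34,255,255))&k
for m in(k,top):
    ys,xs=np.nonzero(m);print(len(xs),xs.min(),xs.max(),ys.min(),ys.max(),xs.mean(),ys.mean())
k,h=knob(s,'scene',(165,230,200,280));ys,xs=np.nonzero(k);print(len(xs),xs.min(),xs.max(),ys.min(),ys.max())
for a in range(4):pass
cv2.imwrite('pics/crop.png',np.hstack([cv2.resize(t[100:310,300:440],None,fx=2.6,fy=2.6,interpolation=2),cv2.resize(s[225:365,110:300],None,fx=2.2,fy=3.9)[:546]]))
for px in((386,213),):print(plane('top',px,.095),plane('scene',(181,244),.095),tri(ray('top',px),ray('scene',(181,244))))
a=plane('top',(405,277),.034);b=plane('top',(352,160),.034);print(a,b,(b-a)/np.linalg.norm(b-a))
E
```

```text
7 379 384 208 219 380.2857142857143 214.57142857142858
7 379 384 208 219 380.2857142857143 214.57142857142858
36 174 186 239 247
[ 0.50383359 -0.19137466  0.095     ] [ 0.50716297 -0.19084511  0.095     ] (array([ 0.50437493, -0.19107396,  0.09314657]), np.float64(0.001536821052309111))
[ 0.40290623 -0.22654579  0.034     ] [ 0.61309135 -0.15669649  0.034     ] [0.9489706  0.31536454 0.        ]
```

View pics/crop.png

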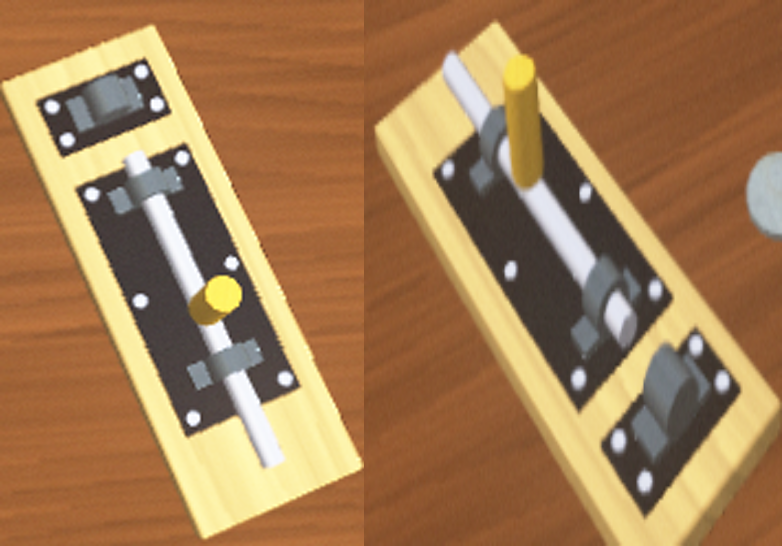

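```bash
cat >> h.py <<'E'
def rel(pos,ang):
    from plant import state
    s=state();q=s['tool_rot'];T=R.from_quat([*q[1:],q[0]])
    y=np.array([np.cos(np.radians(ang)),np.sin(np.radians(ang)),0]);z=np.array([0,0,-1.]);G=R.from_matrix(np.c_[np.cross(y,z),y,z])
    print('t',s['time'],'pos',s['tool_pos'].round(4),'lin',T.inv().apply(np.array(pos)-s['tool_pos']).round(4),'rot',(T.inv()*G).as_rotvec(degrees=True).round(2),'F',s['contact_force'].round(1),s['gripper_width'])
E
python3 - <<'E'
from h import *
for a,b,z in(((378,306),(302,132),.02),((439,280),(360,111),.02)):
    p,q=plane('top',a,z),plane('top',b,z);d=q-p;print(p,q,np.linalg.norm(d),np.degrees(np.arctan2(d[1],d[0])))
print(plane('top',(120,246),.095),plane('top',(386.5,213),.095))
rel((.504,-.191,.2),18.4); rel((.40,.25,.23),18.4)
E
```

```text
[ 0.3582246  -0.17860772  0.02      ] [ 0.67578863 -0.07390902  0.02      ] 0.33437812383219906 18.247035855229747
[ 0.39375815 -0.28909475  0.02      ] [ 0.70986578 -0.18365932  0.02      ] 0.33322764348285466 18.445751586178112
[0.47910133 0.23372677 0.095     ] [ 0.5037788  -0.19218054  0.095     ]
t 0.1 pos [0.1446 0.6075 0.2302] lin [-0.5346 -0.6934  0.0313] rot [-1.00e-01  4.00e-02  5.82e+01] F [ 0.4 -0.4 -0. ] 0.9970756388514209
t 0.1 pos [0.1446 0.6075 0.2302] lin [-0.3313 -0.2886  0.0006] rot [-1.00e-01  4.00e-02  5.82e+01] F [ 0.4 -0.4 -0. ] 0.9970756388514209
```

apply_moves(commands=[{"linear": [-0.041,-0.036,0],"delta_rot": [0,0,7],"fingers": 0},{"linear": [-0.083,-0.072,0],"delta_rot": [0,0,15],"fingers": 0},{"linear": [-0.124,-0.108,0],"delta_rot": [0,0,22],"fingers": 0},{"linear": [-0.166,-0.144,0],"delta_rot": [0,0,29],"fingers": 0},{"linear": [-0.2,-0.174,0],"delta_rot": [0,0,36],"fingers": 0},{"linear": [-0.235,-0.204,0],"delta_rot": [0,0,44],"fingers": 0},{"linear": [-0.27,-0.235,0],"delta_rot": [0,0,51],"fingers": 0},{"linear": [-0.305,-0.265,0],"delta_rot": [0,0,58.2],"fingers": 0}])

```text
time: 0.9
tool_pos: [0.3782, 0.2809, 0.2309]
tool_rot: [-0.0, 0.587, 0.81, -0.0]
contact_force: [0.4, 0.3, -0.4]
gripper_width: 0.999
```

```bash
python3 -c "
from h import *
rel((.504,-.1915,.2),18.4)"
```

```text
t 0.9 pos [0.3782 0.2809 0.2309] lin [-0.4881 -0.0274  0.0309] rot [-0.   -0.   -0.27] F [ 0.4  0.3 -0.4] 0.9990011389579143
```

apply_moves(commands=[{"linear": [-0.045,-0.003,0],"delta_rot": [0,0,0],"fingers": 0},{"linear": [-0.09,-0.006,0],"delta_rot": [0,0,0],"fingers": 0},{"linear": [-0.135,-0.008,0],"delta_rot": [0,0,0],"fingers": 0},{"linear": [-0.18,-0.01,0],"delta_rot": [0,0,0],"fingers": 0},{"linear": [-0.225,-0.013,0],"delta_rot": [0,0,0],"fingers": 0},{"linear": [-0.27,-0.016,0],"delta_rot": [0,0,0],"fingers": 0},{"linear": [-0.315,-0.018,0],"delta_rot": [0,0,0],"fingers": 0},{"linear": [-0.36,-0.02,0],"delta_rot": [0,0,0],"fingers": 0}])

```text
time: 1.7
tool_pos: [0.4723, -0.067, 0.231]
tool_rot: [-0.0, 0.585, 0.811, 0.0]
contact_force: [-0.1, 0.2, 0.3]
gripper_width: 1.001
```

```bash
python3 -c "
from h import *
rel((.504,-.1915,.16),18.4)"
```

```text
t 1.7 pos [ 0.4723 -0.067   0.231 ] lin [-0.1282 -0.0092  0.0709] rot [ 0.   -0.01 -0.02] F [-0.1  0.2  0.3] 1.0005855561196981
```

apply_moves(commands=[{"linear": [-0.035,-0.002,0.01],"delta_rot": [0,0,0],"fingers": 0},{"linear": [-0.07,-0.005,0.025],"delta_rot": [0,0,0],"fingers": 0},{"linear": [-0.1,-0.008,0.045],"delta_rot": [0,0,0],"fingers": 0},{"linear": [-0.12,-0.009,0.06],"delta_rot": [0,0,0],"fingers": 0},{"linear": [-0.128,-0.009,0.07],"delta_rot": [0,0,0],"fingers": 0},{"linear": [-0.128,-0.009,0.07],"delta_rot": [0,0,0],"fingers": 0},{"linear": [-0.128,-0.009,0.07],"delta_rot": [0,0,0],"fingers": 0},{"linear": [-0.128,-0.009,0.07],"delta_rot": [0,0,0],"fingers": 0}])

```text
time: 2.5
tool_pos: [0.5047, -0.1887, 0.1624]
tool_rot: [0.001, 0.584, 0.811, 0.0]
contact_force: [0.5, 0.2, -0.1]
gripper_width: 1.0
```

```bash
python3 -c "
from h import *
rel((.504,-.1915,.064),18.4)
cv2.imwrite('pics/s1.png',eyes.grab_frame('scene')[:,:,::-1])"
```

```text
t 2.5 pos [ 0.5047 -0.1887  0.1624] lin [-0.0023 -0.0017  0.0984] rot [0.07 0.06 0.07] F [ 0.5  0.2 -0.1] 0.9995414373697188
```

View pics/s1.png

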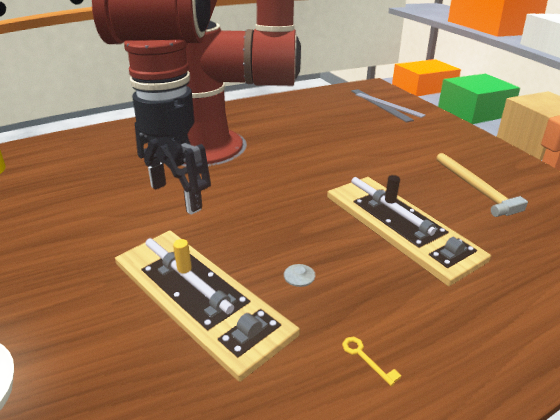

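The open fingers (tips near 157,185 and 194,210) straddle the brass grip (181,244) along its slide direction; I lower straight down and part close.

apply_moves(commands=[{"linear": [-0.002,-0.002,0.02],"delta_rot": [0,0,0],"fingers": 0},{"linear": [-0.002,-0.002,0.04],"delta_rot": [0,0,0],"fingers": 0},{"linear": [-0.002,-0.002,0.06],"delta_rot": [0,0,0],"fingers": 0},{"linear": [-0.002,-0.002,0.08],"delta_rot": [0,0,0],"fingers": 0},{"linear": [-0.002,-0.002,0.095],"delta_rot": [0,0,0],"fingers": 0},{"linear": [-0.002,-0.002,0.099],"delta_rot": [0,0,0],"fingers": 40},{"linear": [-0.002,-0.002,0.099],"delta_rot": [0,0,0],"fingers": 110},{"linear": [-0.002,-0.002,0.099],"delta_rot": [0,0,0],"fingers": 110}])

```text
time: 3.35
tool_pos: [0.5038, -0.1922, 0.0635]
tool_rot: [0.001, 0.585, 0.811, 0.0]
contact_force: [1.0, 0.3, -0.1]
gripper_width: 0.572
```

```bash
python3 -c "
from h import *
rel((.504,-.1915,.064),18.4)
cv2.imwrite('pics/s2.png',eyes.grab_frame('scene')[150:350,80:320,::-1].repeat(3,0).repeat(3,1))"
```

```text
t 3.35 pos [ 0.5038 -0.1922  0.0635] lin [ 0.0006  0.0004 -0.0005] rot [0.08 0.08 0.02] F [ 1.   0.3 -0.1] 0.5724359658098265
```

View pics/s2.png

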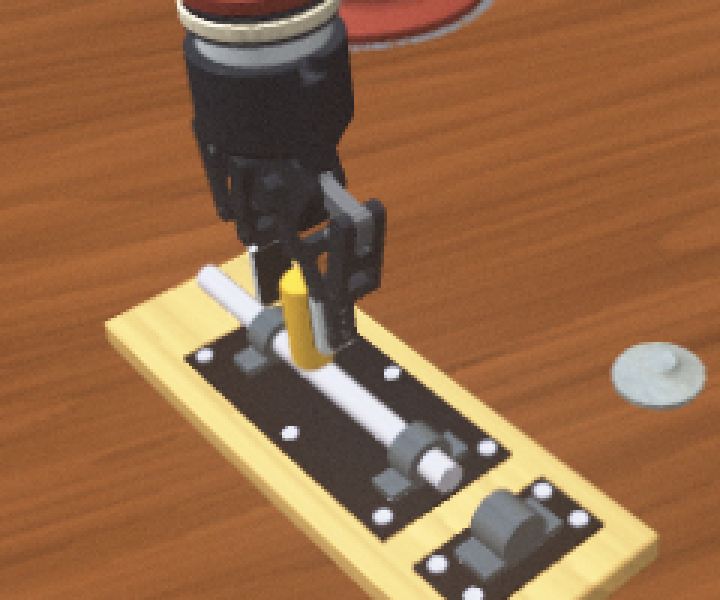

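Rear and front pads (268,272 and 335,325 in the 3x crop) sit on either side of the grip, on the bar line. Now push along tool +y.

apply_moves(commands=[{"linear": [0,0.007,0],"delta_rot": [0,0,0],"fingers": 110},{"linear": [0,0.014,0],"delta_rot": [0,0,0],"fingers": 110},{"linear": [0,0.021,0],"delta_rot": [0,0,0],"fingers": 110},{"linear": [0,0.028,0],"delta_rot": [0,0,0],"fingers": 110},{"linear": [0,0.035,0],"delta_rot": [0,0,0],"fingers": 110},{"linear": [0,0.042,0],"delta_rot": [0,0,0],"fingers": 110},{"linear": [0,0.049,0],"delta_rot": [0,0,0],"fingers": 110},{"linear": [0,0.056,0],"delta_rot": [0,0,0],"fingers": 110}])

```text
time: 4.2
tool_pos: [0.5567, -0.1741, 0.0623]
tool_rot: [-0.0, 0.585, 0.811, -0.0]
contact_force: [-2.9, -1.7, 2.0]
gripper_width: 0.569
```

```bash
python3 -c "
from h import *
rel((.504,-.1915,.064),18.4)
cv2.imwrite('pics/s3.png',eyes.grab_frame('scene')[150:350,80:320,::-1].repeat(3,0).repeat(3,1))"
```

```text
t 4.2 pos [ 0.5567 -0.1741  0.0623] lin [ 0.0001 -0.0555 -0.0017] rot [-0.01  0.    0.01] F [-2.9 -1.7  2. ] 0.5685110288752464
```

View pics/s3.png

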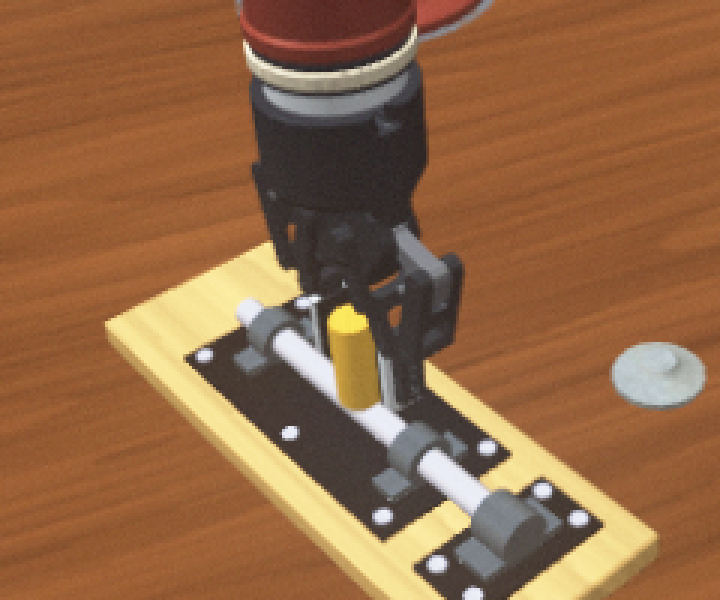

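The bolt is following at about 3.4 N and its tip is entering the keeper (480,505). I continue slower.

apply_moves(commands=[{"linear": [0,0.003,0],"delta_rot": [0,0,0],"fingers": 110},{"linear": [0,0.006,0],"delta_rot": [0,0,0],"fingers": 110},{"linear": [0,0.009,0],"delta_rot": [0,0,0],"fingers": 110},{"linear": [0,0.012,0],"delta_rot": [0,0,0],"fingers": 110},{"linear": [0,0.014,0],"delta_rot": [0,0,0],"fingers": 110},{"linear": [0,0.016,0],"delta_rot": [0,0,0],"fingers": 110},{"linear": [0,0.018,0],"delta_rot": [0,0,0],"fingers": 110},{"linear": [0,0.018,0],"delta_rot": [0,0,0],"fingers": 110}])

```text
time: 5.05
tool_pos: [0.5734, -0.1683, 0.0622]
tool_rot: [-0.0, 0.585, 0.811, 0.0]
contact_force: [-1.1, 0.5, -0.2]
gripper_width: 0.568
```

apply_moves(commands=[{"linear": [0,0.002,0],"delta_rot": [0,0,0],"fingers": 110},{"linear": [0,0.004,0],"delta_rot": [0,0,0],"fingers": 110},{"linear": [0,0.006,0],"delta_rot": [0,0,0],"fingers": 110},{"linear": [0,0.007,0],"delta_rot": [0,0,0],"fingers": 110},{"linear": [0,0.008,0],"delta_rot": [0,0,0],"fingers": 110},{"linear": [0,0.009,0],"delta_rot": [0,0,0],"fingers": 110},{"linear": [0,0.01,0],"delta_rot": [0,0,0],"fingers": 110},{"linear": [0,0.011,0],"delta_rot": [0,0,0],"fingers": 110}])

```text
time: 5.85
tool_pos: [0.5806, -0.1658, 0.0619]
tool_rot: [-0.003, 0.585, 0.811, -0.003]
contact_force: [-16.1, -3.7, 6.5]
gripper_width: 0.568
```

```bash
python3 -c "
from h import *
rel((.504,-.1915,.064),18.4)
cv2.imwrite('pics/s4.png',eyes.grab_frame('scene')[150:350,80:320,::-1].repeat(3,0).repeat(3,1))"
```

```text
t 5.85 pos [ 0.5806 -0.1658  0.0619] lin [-0.0001 -0.0808 -0.0015] rot [-0.49 -0.1   0.03] F [-16.1  -3.7   6.5] 0.5684541186723033
```

View pics/s4.png

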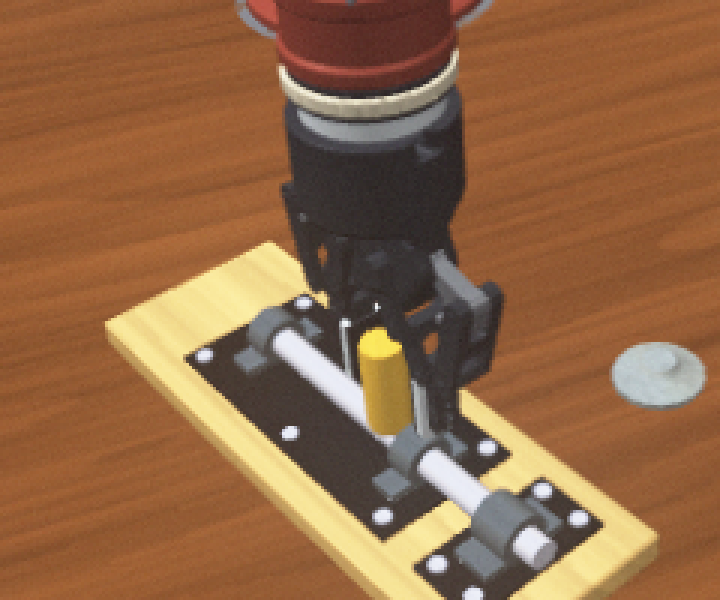

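Force rose to 16 N and the tool stalled; the bolt's tip now sticks through the keeper (540,545), so it's on its stop. I back off to the middle of the cage, open and lift.

apply_moves(commands=[{"linear": [0,-0.006,0],"delta_rot": [0,0,0],"fingers": 110},{"linear": [0,-0.014,0],"delta_rot": [0,0,0],"fingers": 110},{"linear": [0,-0.014,0],"delta_rot": [0,0,0],"fingers": 60},{"linear": [0,-0.014,-0.01],"delta_rot": [0,0,0],"fingers": 40},{"linear": [0,-0.014,-0.035],"delta_rot": [0,0,0],"fingers": 0},{"linear": [0,-0.014,-0.07],"delta_rot": [0,0,0],"fingers": 0},{"linear": [0,-0.014,-0.11],"delta_rot": [0,0,0],"fingers": 0},{"linear": [0,-0.014,-0.15],"delta_rot": [0,0,0],"fingers": 0}])

```text
time: 6.7
tool_pos: [0.5707, -0.1693, 0.2147]
tool_rot: [0.001, 0.585, 0.811, 0.0]
contact_force: [0.3, 0.7, -0.4]
gripper_width: 0.999
```

apply_moves(commands=[{"linear": [0.04,0,0],"delta_rot": [0,0,0],"fingers": 0},{"linear": [0.08,0,0],"delta_rot": [0,0,0],"fingers": 0},{"linear": [0.12,0,0],"delta_rot": [0,0,0],"fingers": 0},{"linear": [0.16,0,0],"delta_rot": [0,0,0],"fingers": 0},{"linear": [0.19,0,0],"delta_rot": [0,0,0],"fingers": 0},{"linear": [0.2,0,0],"delta_rot": [0,0,0],"fingers": 0},{"linear": [0.2,0,0],"delta_rot": [0,0,0],"fingers": 0},{"linear": [0.2,0,0],"delta_rot": [0,0,0],"fingers": 0}])

```text
time: 7.5
tool_pos: [0.5078, 0.0197, 0.2129]
tool_rot: [0.001, 0.585, 0.811, 0.0]
contact_force: [0.6, 0.2, 0.1]
gripper_width: 1.001
```

```bash
python3 -c "
from h import *
rel((.504,-.1915,.064),18.4)
a=eyes.grab_frame('top')[:,:,::-1];b=eyes.grab_frame('scene')[:,:,::-1]
cv2.imwrite('pics/t5.png',a);cv2.imwrite('pics/s5.png',b)
cv2.imwrite('pics/c5.png',np.hstack([cv2.resize(a[100:310,300:440],None,fx=2.6,fy=2.6),cv2.resize(b[160:360,100:300],None,fx=2,fy=2.73)[:546]]))"
```

```text
t 7.5 pos [0.5078 0.0197 0.2129] lin [-0.199  -0.0704  0.149 ] rot [ 0.05  0.06 -0.  ] F [0.6 0.2 0.1] 1.0006493417983116
```

View pics/t5.png

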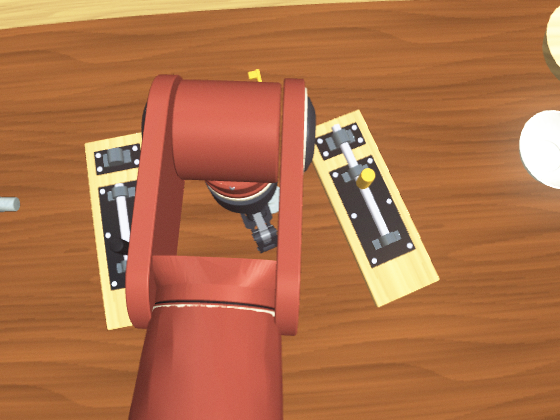

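View pics/s5.png

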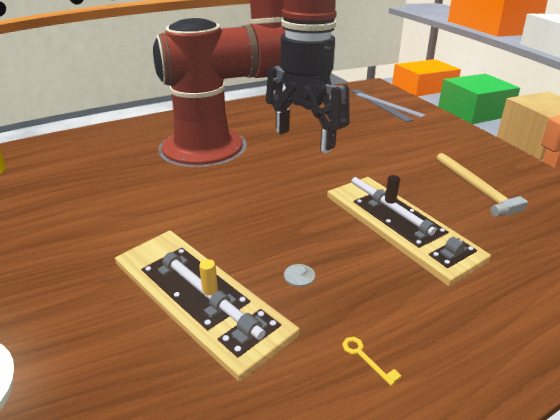

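```bash
python3 -c "
from h import *
a=plane('top',(386.5,213),.095);b=plane('top',(367.5,175.5),.095);print(b,np.linalg.norm(b-a))
p=cv2.imread('pics/scene0.png');q=cv2.imread('pics/s5.png');print(cv2.absdiff(p,q)[170:280,325:490].max(), cv2.absdiff(p,q)[225:370,110:300].max())"
```

```text
[ 0.56742392 -0.1681808   0.095     ] 0.06801977524168958
16 201
```

```bash
python3 -c "
from plant import job_done,state
s=state();print(s['time'],s['joint_vel'].round(3));job_done()"
```

```text
7.6 [-0.004  0.002  0.002  0.004  0.002  0.003]
the job is handed in; nothing more can be done
```

I slid the brass-gripped bolt home into its keeper, let go of it and handed the job in at 7.6 s. I put the part-open fingers on either side of the grip and pushed along the slide direction, then backed off, opened the gripper and moved clear.

- **End stop:** the tool stalled about 4 mm short of its commanded position, and the force rose from about 3 N to about 17 N. The camera puts the grip's travel at 68 mm and the tool motion gives about 68.5 mm. Both fit the 50–80 mm expected. The bolt's tip shows through the keeper. I never read the joint value itself, so "home" rests on these signs.
- **Black bolt:** the scene picture around it shows no change beyond noise between start and end.
- **Robot at hand-in:** it was clear of everything, with joint speeds near zero and contact force within noise (about 0.6 N).

No checks failed or disagreed.

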